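Wedge the short foot of a rocking machine stand

ROBOT

A 6-joint arm with a two-finger parallel gripper is mounted at the origin on a cart in front of the work surface, level with it; the furniture and walls round the work are solid. World frame = base frame: x ahead of the robot, y to its left, z up, the work surface at z = 0. Lengths are in m, angles in rad, forces in N, time in s.
With the tool pointing down it reaches from about 0.325 to 0.775 m from the base axis. Payload 5.5 kg.
Tool frame: the origin (TCP) lies at the very end of the fingers, on their centre line; the grasp point (between the pads) lies 19 mm behind it (env.grasp_offset is the distance from the TCP to the grasp point, in m); z points along the fingers, y is the line along which they close (so a half turn about z gives the same grasp; the last joint's range is limited). The gripper opens to 88 mm and grips with 3 to 60 N. Pads are 20 mm wide; open, the fingers measure 115 mm over their backs; the gripper's body (75 mm by 178 mm) begins 61 mm behind the grasp point.
Start: joints at [-1.39, 0.091, 1.231, -0, 1.82, -0.057], TCP at [0.141, -0.583, 0.223] pointing down, gripper open.
Joint ranges: [-2.87, 2.87], [-0.86, 2.18], [0.17, 2.46], [-1.51, 4.65], [0.06, 2.69], [-2.65, 2.65]. Speed limits (rad/s): [2.57, 2.57, 3.01, 3.14, 3.14, 3.14].

INTERFACE

Orientations are given as a unit quaternion [w, x, y, z].
In Python, from workcell import state, vision, close_job, env gives the robot as it stands.
- The arm moves only by the shell command python3 -m pendant 'ROWS' [OPENING]. ROWS is JSON, a list of rows, each a list of 2 entries, a list of its own where there are three numbers: the shift along the tool's x, y, z in cm, then the turn, a rotation vector about the tool's x, y, z in rad. A call has 1 to 10 rows; each row is the pose to reach, as a shift and turn from the pose commanded when the call began, along the tool's axes at that moment; what a row does not reach only later rows make up. A row lasts 1/10 s, in which the tool goes at most 50 mm and 8.59 degrees, less where a joint would pass 70% of its speed; a pose out of reach is approached as far as the arm can. A call with a gripper value outside its range is refused whole. OPENING is the opening, from -1 (shut) to 1 (fully open), set as the call begins (- or left out, the last holds). The fingers move at their own pace and stop on an object; the grip force is fixed at half the most. Time passes only in rows, so rows that repeat a pose let the fingers close. It gives the time, the measured TCP pose, the force, the opening and the grip force at its end, in the units of the state.
- state(): the state, without advancing time (a new reading comes with each control period).
- vision.get_image(name): name is "scene" or "side" or "wrist"; returns the picture (400x640x3 uint8, blue, green, red); there is no depth.
- vision.camera_model(name): a dict with "K" (3x3 intrinsics, pixels), "k1" (the pictures are not rectified: a ray, as slopes to the right and down, at radius r is drawn at 1 + k1 r^2 times it, then the intrinsics apply), "R" (3x3) and "t" (3): a world point X has camera coordinates R X + t; the wrist camera has in their place "mount" (4x4, takes a point from camera to tool coordinates, whose origin is the TCP and whose axes are the flange's). Camera axes: x right, y down, z forward; pixel columns grow to the right and rows downward; lengths in m; the calibration is good to about 2 mm. A picture is of the moment at which its call begins: read the wrist's pose just before it. camera_model takes no time and is no camera call.
- close_job(): hands the job in; it is judged then, once.
The state is a dict: "time_s": time; "q": joint angles; "joint_velocities": joint speeds; "tau": joint torques, N m; "tcp_pos": TCP position; "orientation": TCP orientation; "wrist_force": force on the tool from outside, world axes, zero at the start; "wrist_torque": the same for the moment, N m; "finger_gap": opening from 0.0 (shut) to 1.0 (fully open); "grip_force": force on a finger pad.
Only numpy, scipy, OpenCV 4.12 (cv2) and the standard library are available. Lean on these libraries where they do the work, as an engineer would, in place of code of your own. Each camera call takes 0.05 s, during which the arm holds its last target. There are 200 camera calls.

TASK

The blue stand rocks because one of its feet is too short to reach the bench. With your fingertips only - pinch and lift nothing - push the orange wedge, thin end first, under that short foot until it is snug and carries load, stopping before it jacks the stand up or shoves it along; then press firmly down (about 10 N) on the corner of the plate above that foot for about a second to prove that it no longer rocks, and let go. Leave the other things where they stand.

Things in the scene. Friction and masses are not known exactly. Their poses are not given: they have to be found in the camera images.
- stand: Blue plate 200 x 140 mm, top face 48 mm above the bench, on four feet (black pads 28 mm across at x = +-82, y = +-52 mm of the stand), a grey gear casting bolted on towards its +x end, 46 mm high. 1.5 kg, loose. Origin: its centre at bench height; x along the 200 mm side towards the casting, z up. It starts level on three feet; the foot at x = -82, y = +52 mm is short.
- corner_top (a point): The point to press: on the plate's top face, 48 mm above the bench, right above the short foot, 18 mm in from both edges. With the foot unsupported, about 5 N down here already rocks the stand and the point sinks by the foot's gap (4 to 9 mm); wedged, it stays at its height.
- below_foot (a point): The point straight below the centre of the short foot, at bench height while the stand is level. The foot's pad (28 mm across) hangs 4 to 9 mm above the bench, a different amount each time. The wedge meets the near rim of the pad, 14 mm before this point.
- wedge: Orange plastic wedge, 75 mm long, 44 mm wide, flat underneath; 2 mm thick at the tip, rising evenly to 20 mm at the back; 0.08 kg, loose on the bench before the short foot. Origin: centre of its underside; x points from back to tip. It is to be pushed in the direction of the stand's +x: about 0.5 N while it slides free, 4 N and more once the foot bears on it; then it jacks or shoves the stand.
- wedge_back (a point): Centre of the wedge's upright back face (44 x 20 mm), the face to push on, 10 mm above the bench. Round about: an open wooden tray 50 mm high lies nearer the robot to the left, loose scrap lies to the right, and the big yellow bin farther right is 0.19 m tall (pass above it).
- wedge_tip (a point): Middle of the wedge's thin front edge.
- tape_roll: Bystander: black roll of insulating tape lying flat, 65 mm across, 19 mm high; origin at the centre of its underside. Leave it alone.
- adapter: Bystander: black power supply block, 50 x 99 x 37 mm; origin at the centre of its underside. Leave it alone.

How it is judged:
By the outcome, as a careful person would: the job done as asked, in the order asked, and still so for the second after the job is handed in, with the robot touching nothing.
It also fails if it takes over 51 s, if anything falls off the work surface, if the arm or the gripper's body presses on something with over 40 N, if the wrist force passes 120 N, or if a joint passes its speed limit or range.

## Working session

There is one attempt and no reset: what is moved stays moved. The work goes in short steps, Python scripts to look and compute and a shell command to move; the robot and the scene stay as the last step left them, time stands still between calls to the robot, and variables do not carry over. Pictures are saved under pics/ and viewed, at most 10 in all, crops included, and the job is handed in when it is done.

```bash
mkdir -p pics; python3 - <<'E'
from workcell import state, vision, env
import cv2,numpy as np
s=state();print({k:np.round(v,3).tolist() for k,v in s.items()})
for n in ("scene","side"):
    cv2.imwrite(f"pics/{n}0.png",vision.get_image(n)); m=vision.camera_model(n);print(n,{k:np.round(v,4).tolist() for k,v in m.items()})
print(vision.camera_model("wrist"))
E
```

```text
{'time_s': 0.0, 'q': [-1.39, 0.092, 1.232, -0.0, 1.82, -0.057], 'joint_velocities': [0.001, 0.003, 0.0, -0.001, -0.001, -0.001], 'tau': [-0.002, -44.645, -40.646, 0.07, 0.029, -0.0], 'tcp_pos': [0.141, -0.583, 0.222], 'orientation': [-0.001, 0.993, 0.119, -0.0], 'wrist_force': [0.34, -0.264, -0.131], 'wrist_torque': [-0.006, 0.043, -0.007], 'grip_force': 0.0, 'finger_gap': 0.997}
scene {'K': [[374.6594, 0.0, 318.7916], [0.0, 374.6594, 205.5814], [0.0, 0.0, 1.0]], 'k1': -0.0851, 'R': [[0.8887, 0.4585, -0.0064], [0.3035, -0.5987, -0.7413], [-0.3437, 0.6568, -0.6712]], 't': [-0.7165, -0.0598, 0.9917]}
side {'K': [[375.2816, 0.0, 318.6951], [0.0, 375.2816, 192.9172], [0.0, 0.0, 1.0]], 'k1': -0.0897, 'R': [[-0.4336, 0.9011, 0.003], [0.4003, 0.1956, -0.8953], [-0.8073, -0.387, -0.4455]], 't': [0.1519, -0.2483, 1.5195]}
{'K': array([[292.01434041,   0.        , 318.36835557],
       [  0.        , 292.01434041, 205.10554193],
       [  0.        ,   0.        ,   1.        ]]), 'k1': -0.001760340942448211, 'mount': array([[ 5.60139513e-04, -9.56397778e-01, -2.92066733e-01,
         8.03027437e-02],
       [ 9.99999760e-01,  6.54460400e-04, -2.25239942e-04,
        -2.19132668e-05],
       [ 4.06565091e-04, -2.92066537e-01,  9.56397915e-01,
        -1.61464177e-01],
       [ 0.00000000e+00,  0.00000000e+00,  0.00000000e+00,
         1.00000000e+00]])}
```

View pics/scene0.png

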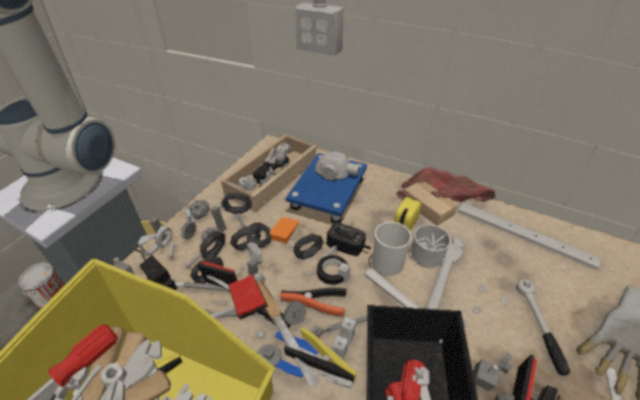

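View pics/side0.png

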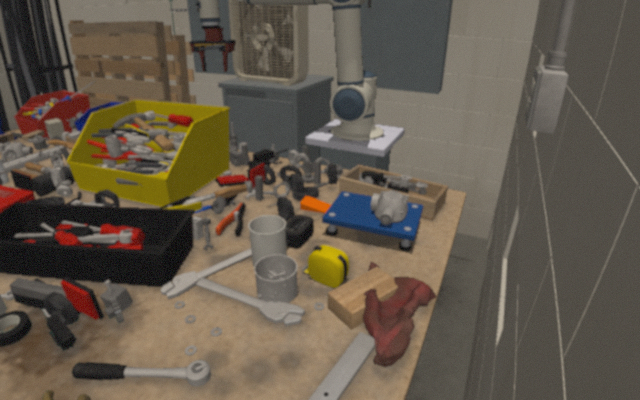

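The scene view shows the blue stand around (328,185), the orange wedge at (285,229), and the adapter at (347,238). The side view shows the stand at (375,215) and the wedge at (315,204). I'll enlarge both next.

```bash
cat > h.py <<'E'
import numpy as np,cv2
from workcell import state,vision,env
from scipy.spatial.transform import Rotation as Ro
def cam(n,s=None):
    m=vision.camera_model(n);K=np.array(m["K"]);d=np.array([m["k1"],0,0,0,0.])
    if "R" in m: R=np.array(m["R"]);t=np.array(m["t"])
    else:
        w,x,y,z=s["orientation"];T=np.eye(4);T[:3,:3]=Ro.from_quat([x,y,z,w]).as_matrix();T[:3,3]=s["tcp_pos"]
        C=np.linalg.inv(T@np.array(m["mount"]));R=C[:3,:3];t=C[:3,3]
    return K,d,R,t
def ray(c,px):
    K,d,R,t=c;u=cv2.undistortPoints(np.array([[px]],float),K,d)[0,0]
    return -R.T@t,R.T@np.array([u[0],u[1],1])
def hit(c,px,z):
    o,v=ray(c,px);return o+v*(z-o[2])/v[2]
def proj(c,X):
    K,d,R,t=c;return cv2.projectPoints(np.array(X,float).reshape(-1,3),cv2.Rodrigues(R)[0],t,K,d)[0][:,0]
E
python3 - <<'E'
from h import *
a=cv2.imread("pics/scene0.png")[140:265,225:385];b=cv2.imread("pics/side0.png")[170:265,290:450]
cv2.imwrite("pics/crop0.png",np.vstack([cv2.resize(a,None,fx=4.6,fy=4.6,interpolation=2)[:, :736]]))
c=cam("scene");e=cam("side")
print(hit(c,(285,229),.011),hit(c,(328,185),.048));print(hit(e,(315,204),.011),hit(e,(375,213),.048))
E
```

```text
[0.65361266 0.12958377 0.011     ] [0.69040731 0.27348717 0.048     ]
[0.64900467 0.13336826 0.011     ] [0.69089538 0.30113762 0.048     ]
```

View pics/crop0.png

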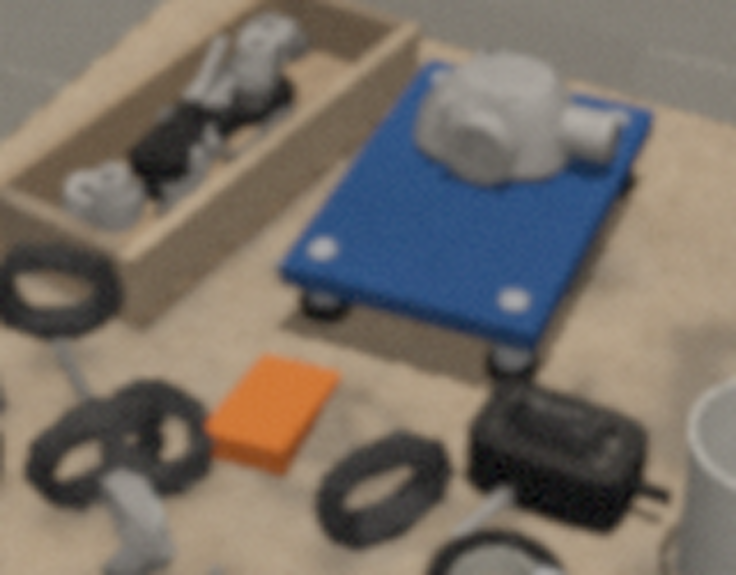

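Stand +x points away from the camera, roughly along +y. The short foot is at crop (325,300), and the wedge's back face is the lower-left one, from (208,430) to (285,465). Next I'll work out rough poses and a wrist viewing move.

```bash
python3 - <<'E'
from h import *
c=cam("scene");P=lambda x,y,z:hit(c,(225+x/4.6,140+y/4.6),z)
for n,p in dict(nl=(282,268),nr=(537,338),fr=(652,115),fl=(428,65)).items(): print(n,P(*p,.048).round(4))
for n,p in dict(backl=(208,428),backr=(283,460)).items(): print(n,P(*p,.02).round(4))
for n,p in dict(tipl=(268,355),tipr=(341,375)).items(): print(n,P(*p,.002).round(4))
s=state();w,x,y,z=s["orientation"];R=Ro.from_quat([x,y,z,w]).as_matrix()
print(R.round(3)); print(R.T@(np.array([.60,.12,.30])-s["tcp_pos"])*100)
E
```

```text
nl [0.6258 0.1863 0.048 ]
nr [0.7616 0.1977 0.048 ]
fr [0.7432 0.3918 0.048 ]
fl [0.6088 0.3789 0.048 ]
backl [0.6361 0.0968 0.02  ]
backr [0.6788 0.0954 0.02  ]
tipl [0.6246 0.1685 0.002 ]
tipr [0.6654 0.1728 0.002 ]
[[ 0.972  0.236 -0.   ]
 [ 0.236 -0.972  0.002]
 [ 0.    -0.002 -1.   ]]
[ 61.13830469 -57.5162809   -7.73032248]
```

```bash
python3 -m pendant '[[[0,0,-4],[0,0,0]],[[6,-6,-8],[0,0,0]],[[61,-57.5,-8],[0,0,0.15]],[[61,-57.5,-8],[0,0,0.15]],[[61,-57.5,-8],[0,0,0.15]],[[61,-57.5,-8],[0,0,0.15]],[[61,-57.5,-8],[0,0,0.15]],[[61,-57.5,-8],[0,0,0.15]],[[61,-57.5,-8],[0,0,0.15]],[[61,-57.5,-8],[0,0,0.15]]]' -1
python3 -c "
from h import *
s=state();w,x,y,z=s['orientation'];R=Ro.from_quat([x,y,z,w]).as_matrix()
print(R.round(3),s['q']); print(R.T@(np.array([.60,.12,.30])-s['tcp_pos'])*100)"
```

```text
time_s: 1.1
tcp_pos: [0.3842, -0.2078, 0.2932]
orientation: [0.0, 0.999, 0.044, -0.0]
wrist_force: [0.3, -0.2, -0.1]
finger_gap: 0.129
grip_force: 0.0
[[ 0.996  0.087 -0.   ]
 [ 0.087 -0.996 -0.   ]
 [-0.     0.    -1.   ]] [-5.73836100e-01 -3.16536136e-01  1.48191395e+00 -2.35316483e-05
  1.97622738e+00  9.09472601e-01]
[ 24.3655627  -30.77333344  -0.68342883]
```

```bash
python3 -m pendant '[[[24,-31,-0.7],[0,0,0]],[[24,-31,-0.7],[0,0,0]],[[24,-31,-0.7],[0,0,0]],[[24,-31,-0.7],[0,0,0]],[[24,-31,-0.7],[0,0,0]],[[24,-31,-0.7],[0,0,0]],[[24,-31,-0.7],[0,0,0]],[[24,-31,-0.7],[0,0,0]],[[24,-31,-0.7],[0,0,0]],[[24,-31,-0.7],[0,0,0]]]'
python3 - <<'E'
from h import *
import pickle
s=state();im=vision.get_image("wrist");pickle.dump(s,open("s1.pkl","wb"));cv2.imwrite("pics/w1.png",im)
print(s['tcp_pos'],s['joint_velocities'],s['wrist_force'])
c=cam("wrist",s);print(proj(c,[[.657,.096,.02],[.645,.17,.002],[.642,.206,.048],[.69,.29,.048]]))
E
```

```text
time_s: 2.1
tcp_pos: [0.5956, 0.1208, 0.2988]
orientation: [0.0, 0.999, 0.045, -0.001]
wrist_force: [0.6, -1.3, -0.2]
finger_gap: 0.004
grip_force: 0.0
[0.59557078 0.1207701  0.2988158 ] [-0.03401642 -0.05015142  0.01351744 -0.00450916  0.003475   -0.00366812] [ 0.59211237 -1.27376742 -0.23917553]
[[339.01267072 130.62225478]
 [289.15299174 133.6039441 ]
 [259.69609831 135.45849973]
 [197.13327082  92.47961631]]
```

View pics/w1.png

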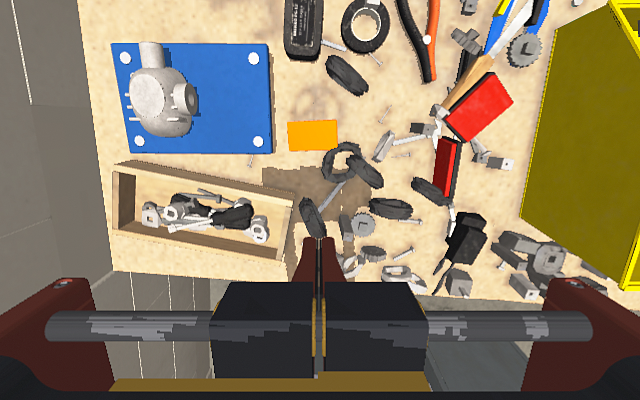

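The wrist view shows the wedge at x 288–338, y 120–150 and the plate at x 112–272, y 43–153. A ring of scrap sits near (340,160), close to the wedge's back corner. I'll enlarge it.

```bash
python3 - <<'E'
import cv2
a=cv2.imread("pics/w1.png")[95:175,235:395];cv2.imwrite("pics/w1c.png",cv2.resize(a,None,fx=5,fy=5,interpolation=2))
E
```

```text
(no output)
```

View pics/w1c.png

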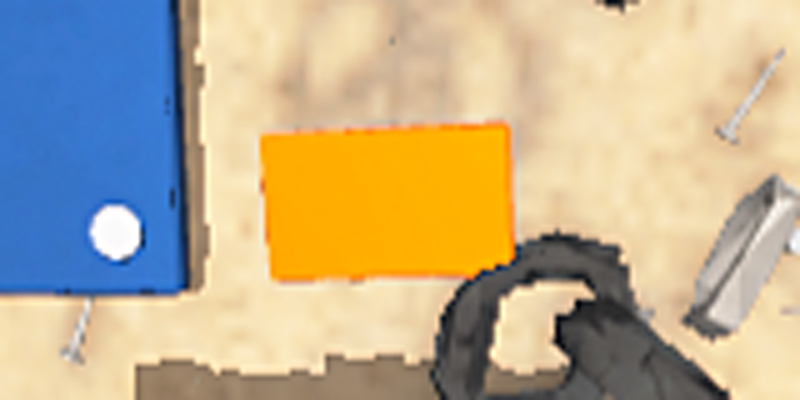

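```bash
cat > m.py <<'E'
from h import *
import pickle
s=pickle.load(open("s1.pkl","rb"));c=cam("wrist",s)
P=lambda x,y,z:hit(c,(235+x/5,95+y/5),z)
for n,p in dict(backR=(511,122,.02),backL=(515,275,.02),tipR=(262,133,.002),tipL=(272,282,.002),bolt=(117,232,.05),ringtop0=(555,235,0),ringtop2=(555,235,.02),ringR0=(635,290,0)).items():print(n,P(*p).round(4))
for p in [(112,43),(268,43),(272,153),(131,153)]: print("plate",hit(c,p,.048).round(4))
im=cv2.imread("pics/w1.png");b,g,r=[im[...,i].astype(int) for i in range(3)]
m=((b>r+60)&(b>120)).astype(np.uint8);m[:,:100]=0;m[:,290:]=0;m[200:]=0
n,l,st,ce=cv2.connectedComponentsWithStats(m);k=1+st[1:,4].argmax();pts=np.argwhere(l==k)[:,::-1]
h=cv2.convexHull(pts.astype(np.float32))[:,0]
W=np.array([hit(c,p,.048)[:2] for p in h],np.float32);(cx,cy),sz,a=cv2.minAreaRect(W);print("stand",cx,cy,sz,a)
m=((r>200)&(b<60)&(g>100)&(g<200)).astype(np.uint8);m[:,:280]=0;m[:,345:]=0;m[:100]=0;m[200:]=0
pts=np.argwhere(m)[:,::-1];print(len(pts),pts.min(0),pts.max(0))
rp=cv2.minAreaRect(pts.astype(np.float32));print(rp)
E
python3 m.py
```

```text
backR [0.6724 0.1004 0.02  ]
backL [0.629  0.0944 0.02  ]
tipR [0.6624 0.1737 0.002 ]
tipL [0.6182 0.168  0.002 ]
bolt [0.634  0.2072 0.05  ]
ringtop0 [0.6401 0.0819 0.    ]
ringtop2 [0.6417 0.0839 0.02  ]
ringR0 [0.6256 0.055  0.    ]
plate [0.7393 0.3953 0.048 ]
plate [0.7568 0.1991 0.048 ]
plate [0.6196 0.1881 0.048 ]
plate [0.6019 0.3848 0.048 ]
stand 0.6793484687805176 0.2935367822647095 (0.1374165117740631, 0.19792592525482178) 4.840342044830322
1441 [287 120] [337 150]
((312.0, 135.0), (30.0, 50.0), 90.0)
```

```bash
python3 -m pendant '[[[5.4,6.1,10],[0,0,0]],[[5.4,6.1,10],[0,0,0]],[[5.4,6.1,17.5],[0,0,0]],[[5.4,6.1,17.5],[0,0,0]],[[5.4,6.1,17.5],[0,0,0]],[[5.4,6.1,17.5],[0,0,0]],[[5.4,6.1,17.5],[0,0,0]],[[5.4,6.1,17.5],[0,0,0]],[[5.4,6.1,17.5],[0,0,0]],[[5.4,6.1,17.5],[0,0,0]]]'
python3 - <<'E'
from h import *
import pickle
s=state();im=vision.get_image("wrist");pickle.dump(s,open("s2.pkl","wb"));cv2.imwrite("pics/w2.png",im)
print(s['tcp_pos'],s['joint_velocities'],s['orientation'],s['wrist_force'])
E
```

```text
time_s: 3.15
tcp_pos: [0.6552, 0.0644, 0.1271]
orientation: [-0.0, 0.999, 0.044, 0.001]
wrist_force: [-0.1, 0.9, -0.5]
finger_gap: 0.005
grip_force: 0.0
[0.65516856 0.06435998 0.12712689] [-0.00117315  0.01160618  0.01179539  0.00127537 -0.00172353 -0.00021578] [-1.55559448e-05  9.99027989e-01  4.40627041e-02  1.24665531e-03] [-0.11155175  0.90773836 -0.51819923]
```

View pics/w2.png

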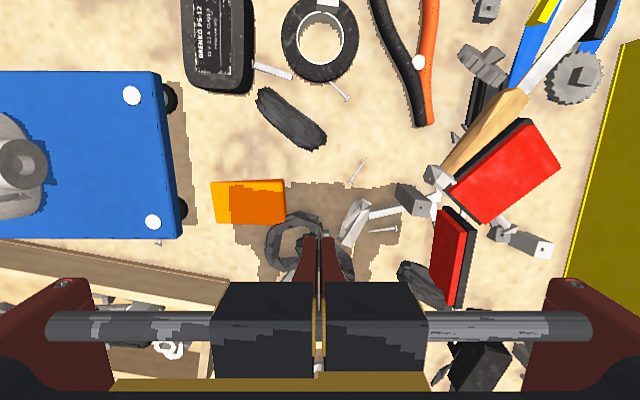

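The wedge spans about (211,181) to (286,223). The ring of scrap is at x 267–325, y 211–270, just off the wedge's back-left corner. The plate corner is at (178,238) and the bolt at (152,222).

```bash
cat > m2.py <<'E'
from h import *
import pickle
s=pickle.load(open("s2.pkl","rb"));c=cam("wrist",s)
for n,p in dict(backR=(284,178,.02),backL=(286,222,.02),tipR=(211,182,.002),tipL=(214,223,.002),bolt=(152,222,.05),cornerL=(178,238,.048),cornerR=(159,71,.048),ringtop0=(295,211,0),ringtop2=(295,211,.02),forkL=(343,235,.01),forkT=(360,199,.01),padedge=(187,210,.01)).items():print(n,hit(c,p[:2],p[2]).round(4))
print(proj(c,[[.656,.07,0]]))
E
python3 m2.py
```

```text
backR [0.6772 0.0987 0.02  ]
backL [0.6337 0.0943 0.02  ]
tipR [0.6628 0.1732 0.002 ]
tipL [0.6191 0.1708 0.002 ]
bolt [0.6346 0.2079 0.05  ]
cornerL [0.6205 0.1871 0.048 ]
cornerR [0.7571 0.1946 0.048 ]
ringtop0 [0.6391 0.0874 0.    ]
ringtop2 [0.6458 0.0863 0.02  ]
forkL [0.6209 0.0359 0.01  ]
forkT [0.6606 0.0235 0.01  ]
padedge [0.6339 0.1948 0.01  ]
[[313.02152482 196.83283441]]
```

```bash
python3 -m pendant '[[[0.5,-0.3,4],[0,0,0]],[[0.5,-0.3,8],[0,0,0]],[[0.5,-0.3,10],[0,0,0]],[[0.5,-0.3,11],[0,0,0]],[[0.5,-0.3,11.5],[0,0,0]],[[0.5,-0.3,11.5],[0,0,0]],[[0.5,-0.3,11.5],[0,0,0]]]'
```

```text
time_s: 3.9
tcp_pos: [0.6605, 0.0675, 0.0124]
orientation: [-0.0, 0.999, 0.044, 0.001]
wrist_force: [-0.4, 0.1, 0.7]
finger_gap: 0.004
grip_force: 0.0
```

```bash
python3 -m pendant '[[[0,0,0.4],[0,0,0]],[[0,-0.8,0.4],[0,0,0]],[[0,-1.4,0.4],[0,0,0]],[[0,-1.8,0.4],[0,0,0]],[[0,-2.2,0.4],[0,0,0]],[[0,-2.6,0.4],[0,0,0]],[[0,-3,0.4],[0,0,0]],[[0,-3.4,0.4],[0,0,0]],[[0,-3.6,0.4],[0,0,0]],[[0,-3.6,0.4],[0,0,0]]]'; python3 -m pendant '[[[0,-0.1,0],[0,0,0]],[[0,-0.2,0],[0,0,0]],[[0,-0.3,0],[0,0,0]],[[0,-0.3,0],[0,0,0]]]'
python3 - <<'E'
from h import *
import pickle
s=state();im=vision.get_image("wrist");pickle.dump(s,open("s3.pkl","wb"));cv2.imwrite("pics/w3.png",im[60:360,100:400].repeat(2,0).repeat(2,1))
print(s['wrist_force'])
E
```

```text
time_s: 4.9
tcp_pos: [0.6562, 0.1037, 0.0063]
orientation: [-0.0, 0.999, 0.044, -0.0]
wrist_force: [0.3, -0.6, -0.1]
finger_gap: 0.004
grip_force: 0.0
time_s: 5.3
tcp_pos: [0.6559, 0.1064, 0.0063]
orientation: [-0.0, 0.999, 0.044, -0.0]
wrist_force: [-0.2, -0.4, -0.5]
finger_gap: 0.004
grip_force: 0.0
[-0.22677653 -0.39422351 -0.52735146]
```

View pics/w3.png

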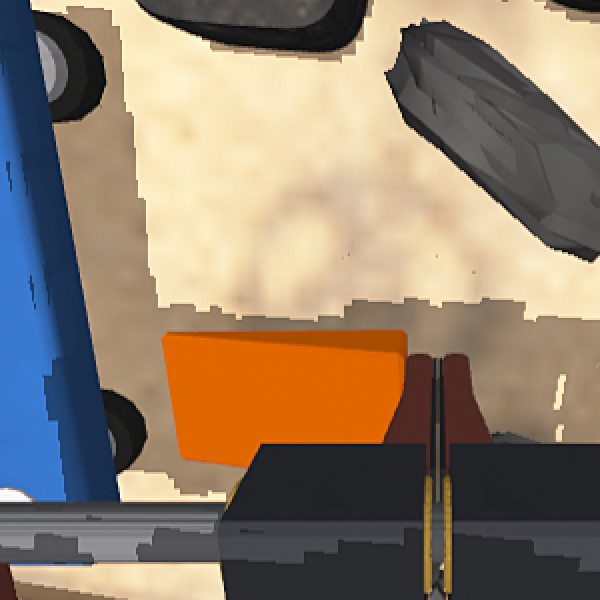

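The wedge (crop x 163–405) touches the fingers. Its tip runs from crop (164,338) to (183,460), and the short foot's near rim is at crop (147,430), so it is ahead of the tip and roughly in line.

```bash
cat > m3.py <<'E'
from h import *
import pickle
s=pickle.load(open("s3.pkl","rb"));c=cam("wrist",s)
F=np.array([.6350,.2077]);ex=np.array([-.085,.9964]);ey=np.array([-.9964,-.085])
for n,p in dict(tipR=(164,338,.002),tipL=(183,460,.002),backR=(405,353,.02),rim=(147,430,.009),tcp=None).items():
    w=hit(c,(100+p[0]/2,60+p[1]/2),p[2]) if p else np.array(s['tcp_pos'])
    print(n,w.round(4),"stand x,y rel foot mm",(1e3*(w[:2]-F)@ex).round(1),(1e3*(w[:2]-F)@ey).round(1))
E
python3 m3.py
```

```text
tipR [0.663  0.1905 0.002 ] stand x,y rel foot mm -19.5 -26.4
tipL [0.6205 0.1864 0.002 ] stand x,y rel foot mm -20.0 16.2
backR [0.6723 0.1166 0.02  ] stand x,y rel foot mm -93.9 -29.4
rim [0.6351 0.1939 0.009 ] stand x,y rel foot mm -13.8 1.1
tcp [0.6559 0.1064 0.0063] stand x,y rel foot mm -102.7 -12.2
```

```bash
cat > chk.py <<'E'
import sys
from h import *
s=state();F=np.array([.6350,.2077]);ex=np.array([-.085,.9964]);f=np.array(s['wrist_force']);p=np.array(s['tcp_pos'])
push=-f[:2]@ex;print(f"  x {1e3*(p[:2]-F)@ex:.1f} lat {1e3*(p[:2]-F)@np.array([-.9964,-.085]):.1f} push {push:.2f} fz {f[2]:.2f} t {s['time_s']:.2f}")
sys.exit(push>float(sys.argv[1]))
E
python3 -m pendant '[[[0,0.3,0],[0,0,0]],[[-0.9,0.3,0],[0,0,0]],[[-0.9,0.3,0],[0,0,0]],[[-0.9,-0.1,0],[0,0,0]],[[-0.9,-0.4,0],[0,0,0]],[[-0.9,-0.6,0],[0,0,0]],[[-0.9,-0.8,0],[0,0,0]],[[-0.9,-0.9,0],[0,0,0]],[[-0.9,-1,0],[0,0,0]],[[-0.9,-1,0],[0,0,0]]]' | tail -3; python3 chk.py 2 &&
python3 -m pendant '[[[0,-0.1,0],[0,0,0]],[[0,-0.2,0],[0,0,0]],[[0,-0.2,0],[0,0,0]]]' >/dev/null && python3 chk.py 2 &&
python3 -m pendant '[[[0,-0.1,0],[0,0,0]],[[0,-0.2,0],[0,0,0]],[[0,-0.2,0],[0,0,0]]]' >/dev/null && python3 chk.py 2 &&
python3 -m pendant '[[[0,-0.1,0],[0,0,0]],[[0,-0.2,0],[0,0,0]],[[0,-0.2,0],[0,0,0]]]' >/dev/null && python3 chk.py 2 &&
python3 -m pendant '[[[0,-0.1,0],[0,0,0]],[[0,-0.2,0],[0,0,0]],[[0,-0.2,0],[0,0,0]]]' >/dev/null && python3 chk.py 2
```

```text
wrist_force: [-0.0, -0.1, 0.6]
finger_gap: 0.005
grip_force: 0.0
  x -92.6 lat -3.3 push 0.11 fz 0.63 t 6.35False
```

```bash
sed -i 's/sys.exit(push>float(sys.argv\[1\]))/sys.exit(int(push>float(sys.argv[1])))/' chk.py
python3 -m pendant '[[[0,-0.1,0],[0,0,0]],[[0,-0.2,0],[0,0,0]],[[0,-0.2,0],[0,0,0]]]' >/dev/null && python3 chk.py 2 &&
python3 -m pendant '[[[0,-0.1,0],[0,0,0]],[[0,-0.2,0],[0,0,0]],[[0,-0.2,0],[0,0,0]]]' >/dev/null && python3 chk.py 2 &&
python3 -m pendant '[[[0,-0.1,0],[0,0,0]],[[0,-0.2,0],[0,0,0]],[[0,-0.2,0],[0,0,0]]]' >/dev/null && python3 chk.py 2 &&
python3 -m pendant '[[[0,-0.1,0],[0,0,0]],[[0,-0.2,0],[0,0,0]],[[0,-0.2,0],[0,0,0]]]' >/dev/null && python3 chk.py 2 &&
python3 -m pendant '[[[0,-0.1,0],[0,0,0]],[[0,-0.2,0],[0,0,0]],[[0,-0.2,0],[0,0,0]]]' >/dev/null && python3 chk.py 2 &&
python3 -m pendant '[[[0,-0.1,0],[0,0,0]],[[0,-0.2,0],[0,0,0]],[[0,-0.2,0],[0,0,0]]]' >/dev/null && python3 chk.py 2 &&
python3 -m pendant '[[[0,-0.1,0],[0,0,0]],[[0,-0.2,0],[0,0,0]],[[0,-0.2,0],[0,0,0]]]' >/dev/null && python3 chk.py 2 &&
python3 -m pendant '[[[0,-0.1,0],[0,0,0]],[[0,-0.2,0],[0,0,0]],[[0,-0.2,0],[0,0,0]]]' >/dev/null && python3 chk.py 2
```

```text
x -90.7 lat -3.2 push 0.26 fz -0.55 t 6.65
  x -88.6 lat -3.2 push 0.12 fz -0.44 t 6.95
  x -86.6 lat -3.2 push -0.27 fz -0.44 t 7.25
  x -84.6 lat -3.2 push -0.39 fz -0.53 t 7.55
  x -82.6 lat -3.2 push -0.33 fz 0.39 t 7.85
  x -80.6 lat -3.2 push -0.05 fz 0.51 t 8.15
  x -78.6 lat -3.2 push -0.08 fz -0.07 t 8.45
  x -76.6 lat -3.2 push 0.23 fz 0.01 t 8.75
```

```bash

python3 -m pendant '[[[0,-0.1,0],[0,0,0]],[[0,-0.1,0],[0,0,0]]]' >/dev/null && python3 chk.py 2 &&
python3 -m pendant '[[[0,-0.1,0],[0,0,0]],[[0,-0.1,0],[0,0,0]]]' >/dev/null && python3 chk.py 2 &&
python3 -m pendant '[[[0,-0.1,0],[0,0,0]],[[0,-0.1,0],[0,0,0]]]' >/dev/null && python3 chk.py 2 &&
python3 -m pendant '[[[0,-0.1,0],[0,0,0]],[[0,-0.1,0],[0,0,0]]]' >/dev/null && python3 chk.py 2 &&
python3 -m pendant '[[[0,-0.1,0],[0,0,0]],[[0,-0.1,0],[0,0,0]]]' >/dev/null && python3 chk.py 2 &&
python3 -m pendant '[[[0,-0.1,0],[0,0,0]],[[0,-0.1,0],[0,0,0]]]' >/dev/null && python3 chk.py 2 &&
python3 -m pendant '[[[0,-0.1,0],[0,0,0]],[[0,-0.1,0],[0,0,0]]]' >/dev/null && python3 chk.py 2 &&
python3 -m pendant '[[[0,-0.1,0],[0,0,0]],[[0,-0.1,0],[0,0,0]]]' >/dev/null && python3 chk.py 2
```

```text
x -75.7 lat -3.2 push 0.56 fz -0.18 t 8.95
  x -74.7 lat -3.2 push 0.66 fz 1.07 t 9.15
  x -73.7 lat -3.2 push 0.26 fz 0.05 t 9.35
  x -73.0 lat -3.2 push 1.79 fz 0.78 t 9.55
  x -72.5 lat -3.2 push 4.16 fz -0.21 t 9.75
```

```bash
python3 -m pendant '[[[0,0,0],[0,0,0]],[[0,0,0],[0,0,0]],[[0,0,0],[0,0,0]]]' >/dev/null; python3 chk.py 2
python3 - <<'E'
from h import *
import pickle
s=state();im=vision.get_image("wrist");pickle.dump(s,open("s4.pkl","wb"));a=im[60:360,100:400]
e=cam("side");sd=vision.get_image("side")[175:265,300:440]
cv2.imwrite("pics/w4.png",np.hstack([cv2.resize(a,(400,400)),cv2.resize(sd,(400,257),interpolation=2)[:257].__class__((400,400,3),np.uint8)*0+cv2.copyMakeBorder(cv2.resize(sd,(400,257),interpolation=2),0,143,0,0,0)]))
E
```

```text
x -72.5 lat -3.2 push 4.84 fz 0.12 t 10.05
```

View pics/w4.png

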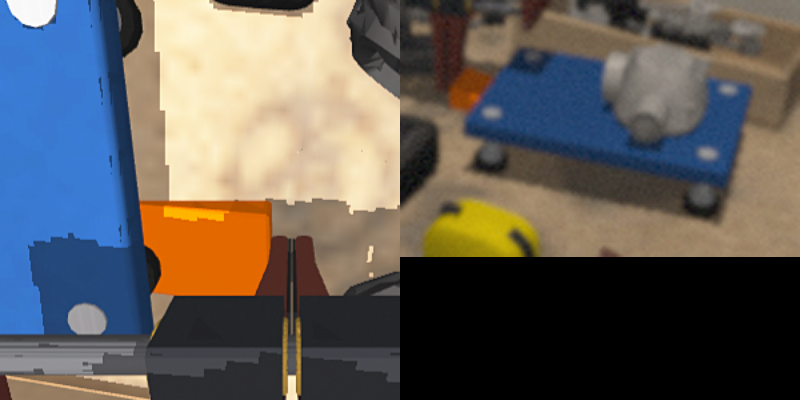

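The wedge sits under the short foot, with its tip hidden beneath the plate edge. The push is holding at about 4.8 N and the stand has not visibly shifted. Now I'll back off, lift, and go above the corner.

```bash
python3 -m pendant '[[[0,0.5,0],[0,0,0]],[[0,1.2,0],[0,0,0]],[[0,1.2,-3],[0,0,0]],[[0,1.2,-7],[0,0,0]],[[-0.3,-3,-7],[0,0,0]],[[-0.3,-7.2,-7],[0,0,0]],[[-0.3,-7.2,-7],[0,0,0]],[[-0.3,-7.2,-6],[0,0,0]],[[-0.3,-7.2,-5.4],[0,0,0]],[[-0.3,-7.2,-5.4],[0,0,0]]]'; python3 -m pendant '[[[0,0,0],[0,0,0]],[[0,0,0],[0,0,0]]]';python3 chk.py 9
```

```text
time_s: 11.15
tcp_pos: [0.6341, 0.2064, 0.0578]
orientation: [0.0, 0.999, 0.043, -0.002]
wrist_force: [1.1, 0.9, -0.5]
finger_gap: 0.005
grip_force: 0.0
time_s: 11.35
tcp_pos: [0.6352, 0.2071, 0.0605]
orientation: [-0.0, 0.999, 0.043, 0.0]
wrist_force: [-0.6, 0.5, -0.4]
finger_gap: 0.004
grip_force: 0.0
  x -0.6 lat -0.2 push -0.55 fz -0.35 t 11.35
```

```bash
python3 -m pendant '[[[0,0,0.4],[0,0,0]],[[0,0,0.8],[0,0,0]],[[0,0,0.8],[0,0,0]]]'|sed -n '2p;4p'
for i in 1; do python3 -m pendant '[[[0,0,0.1],[0,0,0]],[[0,0,0.1],[0,0,0]]]'|sed -n '2p;4p'; python3 -m pendant '[[[0,0,0.1],[0,0,0]],[[0,0,0.1],[0,0,0]]]'|sed -n '2p;4p'; python3 -m pendant '[[[0,0,0.1],[0,0,0]],[[0,0,0.1],[0,0,0]]]'|sed -n '2p;4p'; done
```

```text
tcp_pos: [0.6346, 0.2077, 0.0514]
wrist_force: [-0.2, 0.3, 0.8]
tcp_pos: [0.635, 0.2079, 0.0513]
wrist_force: [-0.5, -0.6, 0.8]
tcp_pos: [0.635, 0.2079, 0.0503]
wrist_force: [0.3, 0.2, 0.2]
tcp_pos: [0.6349, 0.2079, 0.0492]
wrist_force: [-0.5, 0.7, -0.5]
```

```bash
python3 -m pendant '[[[0,0,0.1],[0,0,0]],[[0,0,0.1],[0,0,0]]]'|sed -n '2p;4p'; python3 -m pendant '[[[0,0,0.1],[0,0,0]],[[0,0,0.1],[0,0,0]]]'|sed -n '2p;4p'
```

```text
tcp_pos: [0.635, 0.2079, 0.0485]
wrist_force: [0.3, -0.9, 0.8]
tcp_pos: [0.6351, 0.2079, 0.0484]
wrist_force: [-1.3, 0.4, 4.5]
```

```bash
python3 -m pendant '[[[0,0,0.07],[0,0,0]],[[0,0,0.13],[0,0,0]],[[0,0,0.13],[0,0,0]],[[0,0,0.13],[0,0,0]]]'|sed -n '2p;4p'
```

```text
tcp_pos: [0.6351, 0.2079, 0.0483]
wrist_force: [-4.7, -1.6, 10.0]
```

```bash
python3 -m pendant '[[[0,0,0.02],[0,0,0]],[[0,0,0.02],[0,0,0]],[[0,0,0.02],[0,0,0]],[[0,0,0.02],[0,0,0]],[[0,0,0.02],[0,0,0]],[[0,0,0.02],[0,0,0]],[[0,0,0.02],[0,0,0]],[[0,0,0.02],[0,0,0]],[[0,0,0.02],[0,0,0]],[[0,0,0.02],[0,0,0]]]'|sed -n '2p;4p';python3 -m pendant '[[[0,0,0],[0,0,0]],[[0,0,0],[0,0,0]]]'|sed -n '2p;4p'
```

```text
tcp_pos: [0.6351, 0.2079, 0.0483]
wrist_force: [-5.3, -2.3, 10.2]
tcp_pos: [0.6351, 0.2079, 0.0483]
wrist_force: [-5.1, -1.8, 11.1]
```

The corner held its height at 10–11 N, so it no longer rocks. I'll let go, rise and check.

```bash
python3 -m pendant '[[[0,0,-0.2],[0,0,0]],[[0,0,-0.6],[0,0,0]],[[0,0,-2],[0,0,0]],[[0,0,-6],[0,0,0]],[[0,3,-11],[0,0,0]],[[0,8,-16],[0,0,0]],[[0,10,-20],[0,0,0]],[[0,10,-20],[0,0,0]],[[0,10,-20],[0,0,0]],[[0,10,-20],[0,0,0]]]'
python3 - <<'E'
from h import *
s=state();im=vision.get_image("wrist");b=cv2.imread("pics/w1.png")
cv2.imwrite("pics/w5.png",cv2.resize(im[20:240,80:400],None,fx=2.4,fy=2.4,interpolation=2))
c=cam("wrist",s)
q=proj(c,[[.6205,.1871,.048],[.6350,.2077,.048],[.7571,.1975,.048]]);print(((q-[80,20])*2.4).round(0))
E
```

```text
time_s: 15.25
tcp_pos: [0.6438, 0.1085, 0.2456]
orientation: [-0.0, 0.999, 0.044, 0.0]
wrist_force: [-0.6, 0.9, -0.3]
finger_gap: 0.004
grip_force: 0.0
[[421. 421.]
 [382. 391.]
 [406. 141.]]
```

View pics/w5.png

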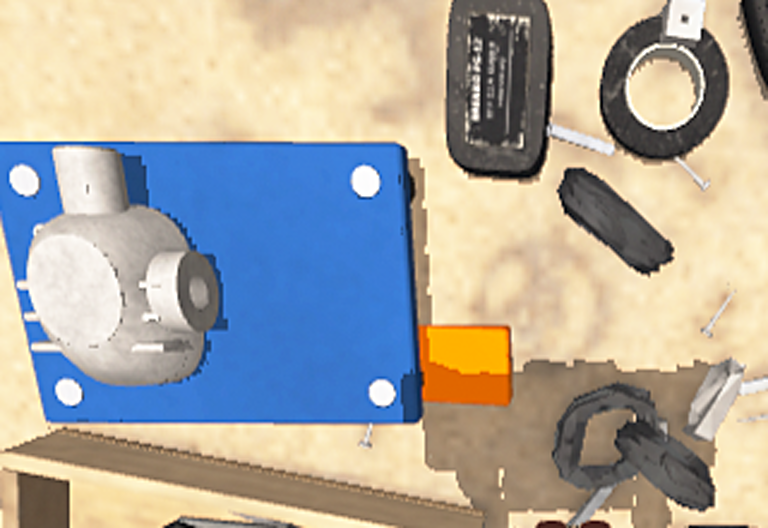

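The stand corners, at crop (421,421) and (405,143), match their original positions. The wedge sits under the short foot, and the bystanders have not moved.

```bash
python3 -c "
from workcell import close_job
print(close_job())"
```

```text
the job is handed in; nothing more can be done
None
```

I pushed the wedge under the short foot until it took about 4.8 N, pressed the corner at 10–11 N for over a second without it sinking, let go and handed the job in; the last picture shows the stand and the adapter and tape roll unmoved.

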